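# Set electrode tweezers to the marked gap astride a specimen slide

## Task

Set up the electrode tweezers dry, before their leads are plugged in: lift the sprung tweezers off their rest and lower them, still wide open, until the two brass discs hang one on each side of the upright orange slide, both facing the middle of its round white window. Only then squeeze them until the pointer stands on the red mark of the scale (14 mm between the discs), without the tweezers pressing on the slide or its clamp and without shifting the clamp, timer, steel cap or small carton. Finish while holding the tweezers there in the air with that gap kept steady; do not put them down or let go.

Things in the scene. Friction and masses are not known exactly. Their poses are not given: they have to be found in the camera images.
- electrode_tweezers: Sprung tweezers, 60 g, balanced at the grip point: two steel arms with blue grip pads, lying level on the rest. Origin: grip point midway between the pads, 70 mm above the table; x from heel to electrodes, y to the left arm, z up. Pads: 44 x 18 mm (x, z) about the origin, 40 mm over their outer faces when open; grip them from above, closing along y. Heel pivot at x = -95 mm, heel end -127 mm.
- jaw (a joint): Closing angle, rad: 0 open, stop 0.165; disc gap = 30 mm - 150 mm x angle; 0.107 at the red mark. Width over the pads 40 mm = gap 30 mm, 35 mm = 22 mm, 30 mm = 14 mm (red mark). Springs back open when let go. Each pad takes 2.5 N to start and 6 N at the mark: set a grip force of 10 N or more and a finger opening. The middle between the discs follows the middle between the fingers.
- disc_left (a point): Centre of the inner face of the left brass disc electrode (10 mm diameter), which hangs on a leg from the left arm's front end. The middle between the discs is at x = +55 mm, y = 0, z = -38 mm from the grip point; leg and disc together are 4 mm thick (outward of the inner face).
- disc_right (a point): Centre of the inner face of the right disc electrode (-y side), facing the left one; 30 mm from it when the tweezers are open.
- red_mark (a point): Middle of the red mark, 3.4 mm wide, on the white scale strip that lies across the arms 34 mm in front of the grip point. A black pointer on the right arm moves along the strip's rear edge; thin black lines stand at 9, 19, 24 and 29 mm of gap, the red mark at 14 mm.
- rest: White plastic rest, fixed: base plate 160 x 66 x 10 mm, a grooved rear post under the heel (at x = -90 mm) and a front post with a crossbar 58 mm wide (at x = +37 mm), up to 73 mm above the table; between x = -80 and +30 mm the fingers have free room down to 12 mm. Origin: on the table under the tweezers' grip point; x along the tweezers to the electrodes.
- slide_clamp: Aluminium clamp 84 x 60 mm, 32 mm high, 0.6 kg, loose, holding an upright orange slide 46 mm wide and 3 mm thick, whose top edge is 78 mm above the table. Origin: centre of the underside, below the window. x runs along the slide, away from the robot; y is square to the slide; z up. A black clamp knob sticks out to y = -25 mm, below 32 mm.
- window (a point): Centre of the round white window (20 mm diameter) in the orange slide, 60 mm above the table, in the middle of the slide's thickness; axes as the clamp's.
- timer: Bystander: white bench timer in front of the blue stirrer (a second one lies far off in the corner), 68 x 68 x 20 mm, origin at the centre of its underside.
- steel_cap: Bystander: round steel cap, 34 mm diameter, 12 mm high, origin at the centre of its underside.
- filter_carton: Bystander: small white carton, 50 x 52 x 85 mm, origin at the centre of its underside.

How it is judged:
By the outcome, as a careful person would: the job done as asked, in the order asked, and still so for the second after the job is handed in, while the arm keeps its last pose, push and grip.
It also fails if it takes over 42 s, if anything falls off the work surface, if the arm or the gripper's body presses on something with over 40 N, if the wrist force passes 120 N, or if a joint passes its speed limit or range.

## Robot

A 6-joint arm with a two-finger parallel gripper is mounted at the origin on a cart in front of the work surface, level with it; the furniture and walls round the work are solid. World frame = base frame: x ahead of the robot, y to its left, z up, the work surface at z = 0. Lengths are in m, angles in rad, forces in N, time in s.
With the tool pointing down it reaches from about 0.3 to 0.75 m from the base axis. Payload 8.5 kg.
Tool frame: the origin (TCP) lies midway between the tips of the shut fingers; the grasp point (between the pads) lies 19 mm behind it (robot.grip_depth is the distance from the TCP to the grasp point, in m); z points along the fingers, y is the line along which they close (so a half turn about z gives the same grasp; the last joint's range is limited). The gripper opens to 88 mm and grips with 3 to 60 N. Pads are 18 mm wide; open, the fingers measure 123 mm over their backs; the gripper's body (75 mm by 187 mm) begins 45 mm behind the grasp point.
Start: joints at [1.012, 0.381, 1.297, -0, 1.464, -0.215], TCP at [0.185, 0.518, 0.239] pointing down, gripper open.
Joint ranges: [-3.11, 3.11], [-0.89, 2.33], [0.22, 2.48], [-1.42, 4.56], [0.17, 2.85], [-2.88, 2.88]. Speed limits (rad/s): [2.39, 2.39, 3.14, 3.14, 3.14, 3.14].

## Interface

Orientations are given as a rotation vector (axis times angle).
In Python, from cell import robot, vision, order, nets gives the robot as it stands.
- The arm moves only by the tool servo_tool, never from a script. Its argument "increments" is a list of rows, each an object of numbers: "dx", "dy", "dz": the shift along the world's x, y, z in units of 0.8 m (1.0 is 0.8 m); "wx", "wy", "wz": the turn, a rotation vector about the world's x, y, z in units of pi/2 rad (1.0 is pi/2 rad). A call has 1 to 8 rows; each row shifts and turns the commanded pose from where the row before left it; what a row does not reach is not made up. A row lasts 1/8 s, in which the tool goes at most 62.5 mm and 10.7 degrees, less where a joint would pass 70% of its speed; a pose out of reach is approached as far as the arm can. A call with a number of a shift or a turn outside -1 to 1 is refused whole. A call with a gripper value outside its range is refused whole. "hand" is the opening, from 0 (shut) to 1 (fully open), set as the call begins (left out, the last holds). The fingers move at their own pace and stop on an object; "force" is the grip in N (left out, the last holds). Time passes only in rows, so rows that do not move let the fingers close. It gives the time, the measured TCP pose, the force, the opening and the grip force at its end, in the units of the state.
- robot.observe(): the state, without advancing time (a new reading comes with each control period).
- vision.snapshot(name): name is "side" or "top"; returns the picture (400x640x3 uint8, red, green, blue); there is no depth.
- vision.camera_info(name): a dict with "fov_y" (degrees; the focal length in pixels is half the picture's height over the tangent of half this angle, whatever the lens; pixels are square), "cx", "cy" (the principal point, pixels), "k1" (the pictures are not rectified: a ray, as slopes to the right and down, at radius r is drawn at 1 + k1 r^2 times it, then the intrinsics apply), "R" (3x3) and "t" (3): a world point X has camera coordinates R X + t. Camera axes: x right, y down, z forward; pixel columns grow to the right and rows downward; lengths in m; the calibration is good to about 2 mm. A picture is of the moment at which its call begins. camera_info takes no time and is no camera call.
- order.job_done(): hands the job in; it is judged then, once.
Trained networks look in the newest picture that a camera, given by its name, has taken for a name from the list of things; names that differ only in an ending like _2 or _b are one class to them, and where a whole thing is asked for, a point or a joint stands for the part that bears it (a point fixed in the world has none). Each returns a list of dicts, best first, with "confidence" (0 to 1); they miss things now and then, are a little off and sometimes report something else, mostly with a low value. They report only what shows in the picture. A call takes as long as a camera call.
- nets.look_for(camera, name): "bbox" ([centre column, centre row, width, height] in pixels, round what is visible of it).
- nets.regions_of(camera, name): "pixels" (400x640 bool, what is visible of it) and "bbox" ([centre column, centre row, width, height] in pixels, round what is visible of it).
The state is a dict: "time_s": time; "joint_pos": joint angles; "joint_vel": joint speeds; "joint_torque": joint torques, N m; "position": TCP position; "ee_rot": TCP orientation; "wrist_force": force on the tool from outside, world axes, zero at the start; "wrist_torque": the same for the moment, N m; "opening": finger opening in m; "finger_force": force on a finger pad.
Only numpy, scipy, OpenCV 4.12 (cv2) and the standard library are available. Lean on these libraries where they do the work, as an engineer would, in place of code of your own. Each camera call takes 0.05 s, during which the arm holds its last target. There are 200 camera calls.

## Working session

There is one attempt and no reset: what is moved stays moved. The work goes in short steps, Python scripts to look and compute and a tool call to move; the robot and the scene stay as the last step left them, time stands still between calls to the robot, and variables do not carry over. Pictures are saved under pics/ and viewed, at most 10 in all, crops included, and the job is handed in when it is done.

Besides the shell and the picture viewer there is one more tool, called in YAML: its name, and indented under it one key for each argument. servo_tool: Moves the arm, as the interface text tells. Its arguments: {"type":"object","properties":{"increments":{"type":"array","items":{"type":"object","properties":{"dx":{"type":"number"},"dy":{"type":"number"},"dz":{"type":"number"},"wx":{"type":"number"},"wy":{"type":"number"},"wz":{"type":"number"}}}},"hand":{"type":"number"},"force":{"type":"number"}},"required":["increments"]}

```bash
ls; mkdir -p pics; python3 - <<'E'
from cell import robot, vision, order, nets
import cv2,numpy as np
for n in("side","top"):
    im=vision.snapshot(n); cv2.imwrite(f"pics/{n}0.png",im[:,:,::-1])
    print(n,vision.camera_info(n))
    for t in("electrode_tweezers","rest","slide_clamp","window","disc_left","red_mark","timer","steel_cap","filter_carton"):
        print(t,[(np.round(d["bbox"]).tolist(),round(d["confidence"],2)) for d in nets.look_for(n,t)[:3]])
s=robot.observe();print(s)
E
```

```text
pics
side {'fov_y': 57.79882460637255, 'cx': 319.4444575457822, 'cy': 195.67459195131838, 'k1': -0.06385315414289741, 'R': array([[ 0.99359251, -0.11078048,  0.02239651],
       [-0.03295974, -0.47355604, -0.88014677],
       [ 0.10810909,  0.87376906, -0.47417303]]), 't': array([-0.57069324,  0.11735174,  0.77928576])}
electrode_tweezers [([295.0, 255.0, 101.0, 27.0], 0.89)]
rest []
slide_clamp [([305.0, 187.0, 33.0, 31.0], 0.67)]
window [([307.0, 192.0, 33.0, 32.0], 0.68), ([305.0, 261.0, 75.0, 22.0], 0.43)]
disc_left [([294.0, 257.0, 103.0, 30.0], 0.61)]
red_mark [([295.0, 259.0, 101.0, 32.0], 0.74)]
timer [([407.0, 259.0, 31.0, 25.0], 0.81)]
steel_cap [([241.0, 237.0, 19.0, 15.0], 0.6)]
filter_carton [([319.0, 159.0, 17.0, 31.0], 0.91)]
top {'fov_y': 47.531833547071585, 'cx': 322.2179199314811, 'cy': 200.71173905622928, 'k1': 0.001418359212303325, 'R': array([[-0.02085742, -0.99975202,  0.00780177],
       [-0.98646232,  0.01930935, -0.16284729],
       [ 0.16265626, -0.01109273, -0.98662044]]), 't': array([0.10113235, 0.59046534, 1.34481104])}
electrode_tweezers [([403.0, 225.0,
[... 382 characters left out ...]
.63)]
{'time_s': 1.0, 'joint_pos': array([ 1.01171518e+00,  3.80602422e-01,  1.29739787e+00, -2.36720367e-05,
        1.46359303e+00, -2.15302380e-01]), 'joint_vel': array([ 0.00074495,  0.00016187,  0.00019437,  0.000252  , -0.00070561,
       -0.00061655]), 'joint_torque': array([-5.35000891e-04, -4.37800705e+01, -2.24730027e+01,  7.13023986e-02,
        3.15184705e-02, -1.97987555e-05]), 'position': array([0.18537619, 0.51780088, 0.23874782]), 'ee_rot': array([ 5.37343579e-01,  3.09527558e+00, -1.49367965e-05]), 'wrist_force': array([-0.31030194, -0.40379751,  0.88296469]), 'wrist_torque': array([ 0.02797395, -0.01864239, -0.02687381]), 'finger_force': 0.0, 'opening': 0.08823639078825676}
```

```bash
python3 - <<'E'
import cv2
a=cv2.imread("pics/side0.png")[140:300,230:430]; cv2.imwrite("pics/side0c.png",cv2.resize(a,None,fx=4,fy=3.75,interpolation=cv2.INTER_CUBIC) if 0 else cv2.resize(a,(750,600),interpolation=cv2.INTER_CUBIC))
a=cv2.imread("pics/top0.png")[130:290,220:430]; cv2.imwrite("pics/top0c.png",cv2.resize(a,(787,600),interpolation=cv2.INTER_CUBIC))
E
```

```text
(no output)
```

View pics/side0c.png

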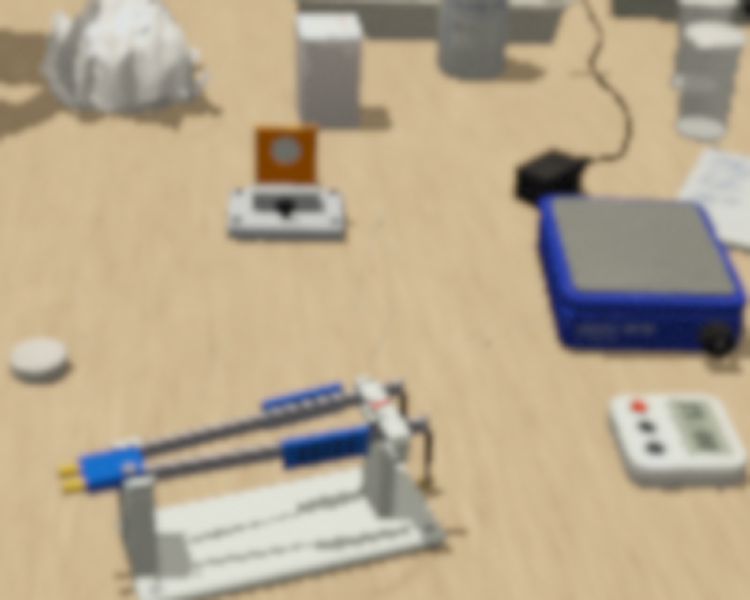

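View pics/top0c.png

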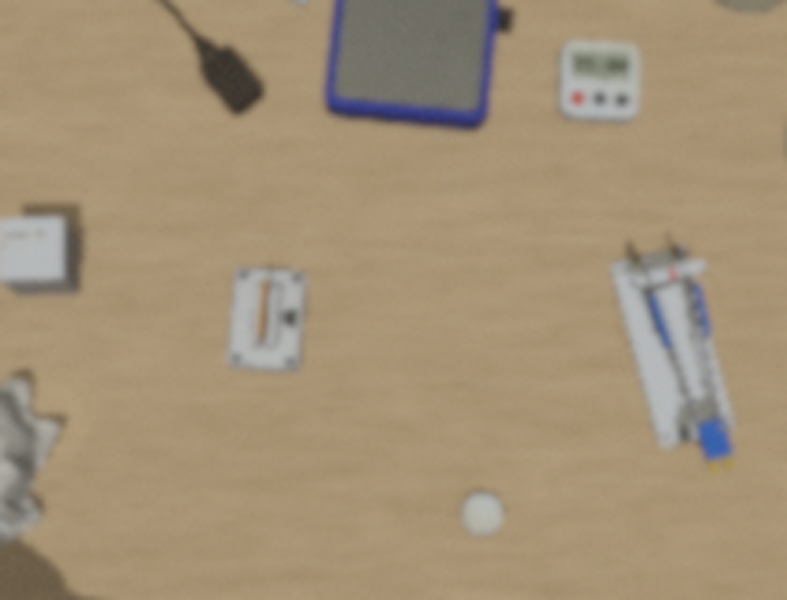

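View pics/side0.png

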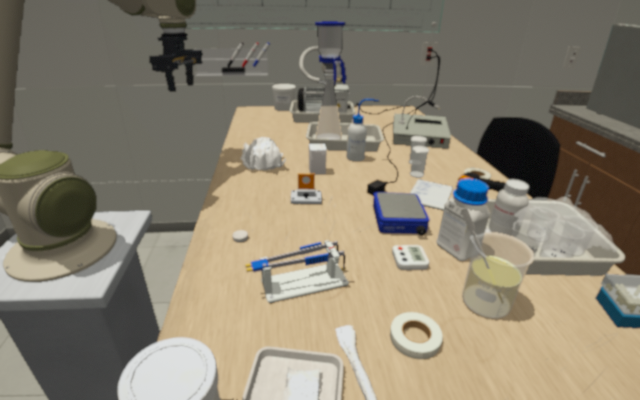

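```bash
cat > h.py <<'E'
import numpy as np,cv2
from cell import vision
from scipy.optimize import least_squares
C={n:vision.camera_info(n) for n in("side","top")}
def proj(n,X):
    c=C[n]; p=np.atleast_2d(X)@c["R"].T+c["t"]; s=p[:,:2]/p[:,2:]; r2=(s**2).sum(1,keepdims=True)
    f=200/np.tan(np.radians(c["fov_y"]/2)); return s*(1+c["k1"]*r2)*f+[c["cx"],c["cy"]]
def tri(a,b):
    r=least_squares(lambda X:np.r_[proj("side",X)[0]-a,proj("top",X)[0]-b],[.5,.1,.05]); return r.x,np.sqrt(r.cost)
def atz(n,a,z): return np.r_[least_squares(lambda q:proj(n,np.r_[q,z])[0]-a,[.5,.1]).x,z]
def blobs(im,roi,hsv_lo,hsv_hi,mn=4):
    x0,y0,x1,y1=roi; k=8
    a=cv2.resize(im[y0:y1,x0:x1],None,fx=k,fy=k,interpolation=cv2.INTER_CUBIC)
    m=cv2.inRange(cv2.cvtColor(a,cv2.COLOR_BGR2HSV),np.array(hsv_lo),np.array(hsv_hi))
    n,l,s,c=cv2.connectedComponentsWithStats(m)
    return [(((c[i]+.5)/k-.5+[x0,y0]).round(2).tolist(),(s[i,:4]/k+[x0,y0,0,0]).round(1).tolist(),round(s[i,4]/k/k,1)) for i in range(1,n) if s[i,4]>mn*k*k]
E
python3 - <<'E'
from h import *
for n,r1,r2 in(("side",(240,230,355,300),(280,160,335,210)),("top",(380,185,420,260),(275,195,310,235))):
    im=cv2.imread(f"pics/{n}0.png"); print(n,"campos",(-C[n]["R"].T@C[n]["t"]).round(3))
    print(" blue",*blobs(im,r1,(105,110,40),(125,255,255)),sep="\n  ")
    print(" red",*blobs(im,r1,(0,60,120),(8,255,255),.5),*blobs(im,r1,(172,60,120),(180,255,255),.5),sep="\n  ")
    print(" orange",*blobs(im,r2,(5,160,60),(18,255,255),.5),sep="\n  ")
    print(" dark",*blobs(im,r2,(0,0,0),(180,255,60),1),sep="\n  ")
    print(" grey/white",*blobs(im,r2,(0,0,90),(180,70,255),3),sep="\n  ")
E
```

```text
side campos [ 0.487 -0.689  0.486]
 blue
  ([309.91, 245.35], [301.1, 243.1, 18.8, 5.5], np.float64(22.8))
  ([316.36, 258.51], [305.2, 254.1, 23.4, 9.9], np.float64(138.5))
  ([258.87, 264.09], [251.9, 259.5, 16.4, 10.9], np.float64(114.3))
 red
  ([330.64, 247.2], [329.1, 246.2, 4.4, 2.6], np.float64(4.8))
 orange
  ([305.87, 181.17], [298.8, 174.0, 15.1, 14.4], np.float64(153.9))
 dark
  ([305.61, 194.46], [303.6, 193.4, 4.9, 3.6], np.float64(12.0))
 grey/white
  ([282.23, 162.46], [280.0, 160.0, 7.1, 7.8], np.float64(36.1))
  ([317.22, 166.28], [307.8, 160.0, 19.1, 14.9], np.float64(248.5))
  ([305.75, 179.46], [303.1, 177.4, 6.4, 5.2], np.float64(26.4))
  ([305.43, 196.29], [289.1, 188.2, 33.6, 16.2], np.float64(477.6))
  ([329.87, 199.78], [327.4, 195.1, 5.8, 11.1], np.float64(24.4))
  ([333.78, 205.14], [333.1, 203.6, 1.9, 3.8], np.float64(4.9))
top campos [0.366 0.105 1.422]
 blue
  ([409.94, 246.55], [406.9, 242.4, 7.4, 9.1], np.float64(47.9))
 red
 orange
 dark
 grey/white
  ([290.62, 214.67], [279.1, 199.9, 23.9, 30.1], np.float64(602.9))
```

```bash
python3 - <<'E'
from h import *
im=cv2.imread("pics/top0.png")
print("blue",*blobs(im,(380,185,420,260),(95,60,30),(130,255,255),3),sep="\n  ")
print("red",*blobs(im,(380,185,420,260),(0,40,130),(6,255,255),.5),*blobs(im,(380,185,420,260),(170,30,130),(180,255,255),.5),sep="\n  ")
print("orange",*blobs(im,(275,195,310,235),(5,110,60),(18,255,255),.5),sep="\n  ")
print("dark",*blobs(im,(275,195,310,235),(0,0,0),(180,255,110),.3),sep="\n  ")
print("heel",tri([258.87,264.09],[409.94,246.55]))
print("rpad",tri([316.36,258.51],[407,212.7])); print("lpad",tri([309.91,245.35],[395.6,214.8]))
print("red",tri([330.64,247.2],[399.6,202.6])); 
E
```

```text
blue
  ([406.6, 211.98], [405.1, 206.5, 3.6, 11.9], np.float64(15.0))
  ([395.46, 214.91], [393.1, 208.8, 5.8, 13.5], np.float64(29.3))
  ([410.0, 246.31], [406.4, 241.5, 8.5, 10.6], np.float64(66.6))
red
  ([399.11, 202.47], [398.6, 201.1, 2.0, 3.4], np.float64(4.6))
orange
dark
  ([296.93, 214.28], [296.1, 213.4, 2.5, 2.9], np.float64(5.6))
heel (array([ 0.44489828, -0.16885224,  0.06805824]), np.float64(0.2286330857419981))
rpad (array([ 0.54829959, -0.16473624,  0.07085501]), np.float64(0.32530631035894336))
lpad (array([ 0.54023659, -0.12929561,  0.07523731]), np.float64(0.1718075040828253))
red (array([ 0.57766951, -0.14257219,  0.07834444]), np.float64(0.15617282804403723))
```

```bash
python3 - <<'E'
from h import *
im=cv2.imread("pics/top0.png"); k=8; x0,y0=270,190
a=cv2.resize(im[y0:240,x0:312],None,fx=k,fy=k,interpolation=cv2.INTER_CUBIC)
h=cv2.cvtColor(a,cv2.COLOR_BGR2HSV); m=cv2.inRange(h,(0,0,100),(180,62,255)); m=cv2.morphologyEx(m,cv2.MORPH_CLOSE,np.ones((61,61)))
c=max(cv2.findContours(m,0,2)[0],key=cv2.contourArea)[:,0]
r=cv2.minAreaRect(c); bp=(cv2.boxPoints(r)+.5)/k-.5+[x0,y0]; print("rect",bp.round(1).tolist(),np.array(r[1])/k)
def loc(p,L): c,s=np.cos(p[2]),np.sin(p[2]); L=np.atleast_2d(L); return np.c_[p[0]+c*L[:,0]-s*L[:,1],p[1]+s*L[:,0]+c*L[:,1],L[:,2]]
top=[(sx*.042,sy*.03,.032) for sx,sy in((1,1),(1,-1),(-1,-1),(-1,1))]
ords=sorted(bp.tolist(),key=lambda q:q[1]); up=sorted(ords[:2]); lo=sorted(ords[2:]); bt=np.array([up[0],up[1],lo[1],lo[0]])
ft=lambda p:(proj("top",loc(p,top))-bt)
fs=lambda p:np.r_[proj("side",loc(p,[0,-.0015,.06]))-[305.75,179.46],proj("side",loc(p,[(-.023,-.0015,.078),(.023,-.0015,.078)]))-[[298.4,173.9],[314.1,173.5]]]
for nm,f in(("top",ft),("side",fs),("both",lambda p:np.r_[ft(p),fs(p)])):
    s=least_squares(lambda p:f(p).ravel(),[.55,.2,0],loss="soft_l1"); print(nm,s.x.round(4),np.abs(s.fun).max().round(2),f(s.x).round(1).tolist())
for n,n2,pt in (("timer",.02,(380.0,151.4)),("cap",.012,(348.6,266.8)),("carton",.085,(228.5,196.5))): print(n,atz("top",pt,n2).round(3))
# slide window in top, triangulate check
print(tri([305.75,179.46],proj("top",loc(s.x,[0,0,.06]))[0]))
E
```

```text
rect [[278.8, 228.0], [281.2, 199.3], [302.4, 201.1], [300.0, 229.8]] [21.26750374 28.80401993]
top [ 0.5539  0.1875 -0.0931] 1.1 [[0.9, 1.1], [-1.0, 0.7], [-0.8, -1.1], [0.9, -0.7]]
side [0.5576 0.1902 0.0327] 0.94 [[0.3, 0.2], [-0.9, 0.0], [0.5, -0.3]]
both [ 0.5561  0.1881 -0.0911] 1.78 [[0.6, 0.4], [-1.3, -0.0], [-1.0, -1.8], [0.7, -1.4], [-0.3, 0.5], [-1.6, -0.1], [0.0, 0.5]]
timer [ 0.753 -0.099  0.02 ]
cap [0.391 0.012 0.012]
carton [0.604 0.369 0.085]
(array([0.55647956, 0.18805854, 0.06082652]), np.float64(0.1566653182358586))
```

servo_tool:
  increments:
    - {"dx": 0.028, "dy": -0.052, "dz": -0.007, "wz": 0.0223}
    - {"dx": 0.028, "dy": -0.052, "dz": -0.007, "wz": 0.0223}
    - {"dx": 0.028, "dy": -0.052, "dz": -0.007, "wz": 0.0223}
    - {"dx": 0.028, "dy": -0.052, "dz": -0.007, "wz": 0.0223}
    - {"dx": 0.028, "dy": -0.052, "dz": -0.007, "wz": 0.0223}
    - {"dx": 0.028, "dy": -0.052, "dz": -0.007, "wz": 0.0223}
    - {"dx": 0.028, "dy": -0.052, "dz": -0.007, "wz": 0.0223}
    - {"dx": 0.028, "dy": -0.052, "dz": -0.007, "wz": 0.0223}

```text
invalid input at $.increments[0]: expected keys dx, dy, dz, wx, wy, wz
```

servo_tool:
  increments:
    - {"dx": 0.028, "dy": -0.052, "dz": -0.007, "wz": 0.0223}
    - {"dx": 0.028, "dy": -0.052, "dz": -0.007, "wz": 0.0223}
    - {"dx": 0.028, "dy": -0.052, "dz": -0.007, "wz": 0.0223}
    - {"dx": 0.028, "dy": -0.052, "dz": -0.007, "wz": 0.0223}
    - {"dx": 0.028, "dy": -0.052, "dz": -0.007, "wz": 0.0223}
    - {"dx": 0.028, "dy": -0.052, "dz": -0.007, "wz": 0.0223}
    - {"dx": 0.028, "dy": -0.052, "dz": -0.007, "wz": 0.0223}
    - {"dx": 0.028, "dy": -0.052, "dz": -0.007, "wz": 0.0223}

```text
invalid input at $.increments[0]: expected keys dx, dy, dz, wx, wy, wz
```

servo_tool:
  increments:
    - {"dx": 0.028, "dy": -0.052, "dz": -0.007, "wx": 0, "wy": 0, "wz": 0.0223}
    - {"dx": 0.028, "dy": -0.052, "dz": -0.007, "wx": 0, "wy": 0, "wz": 0.0223}
    - {"dx": 0.028, "dy": -0.052, "dz": -0.007, "wx": 0, "wy": 0, "wz": 0.0223}
    - {"dx": 0.028, "dy": -0.052, "dz": -0.007, "wx": 0, "wy": 0, "wz": 0.0223}
    - {"dx": 0.028, "dy": -0.052, "dz": -0.007, "wx": 0, "wy": 0, "wz": 0.0223}
    - {"dx": 0.028, "dy": -0.052, "dz": -0.007, "wx": 0, "wy": 0, "wz": 0.0223}
    - {"dx": 0.028, "dy": -0.052, "dz": -0.007, "wx": 0, "wy": 0, "wz": 0.0223}
    - {"dx": 0.028, "dy": -0.052, "dz": -0.007, "wx": 0, "wy": 0, "wz": 0.0223}

```text
time_s: 2.0
position: [0.3652, 0.1836, 0.194]
ee_rot: [0.098, 3.139, 0.0]
wrist_force: [-0.2, -0.6, 0.5]
opening: 0.088
finger_force: 0.0
```

servo_tool:
  increments:
    - {"dx": 0.028, "dy": -0.052, "dz": -0.007, "wx": 0, "wy": 0, "wz": 0.0223}
    - {"dx": 0.028, "dy": -0.052, "dz": -0.007, "wx": 0, "wy": 0, "wz": 0.0223}
    - {"dx": 0.028, "dy": -0.052, "dz": -0.007, "wx": 0, "wy": 0, "wz": 0.0223}
    - {"dx": 0.028, "dy": -0.052, "dz": -0.007, "wx": 0, "wy": 0, "wz": 0.0223}
    - {"dx": 0.028, "dy": -0.052, "dz": -0.007, "wx": 0, "wy": 0, "wz": 0.0223}
    - {"dx": 0.028, "dy": -0.052, "dz": -0.007, "wx": 0, "wy": 0, "wz": 0.0223}
    - {"dx": 0.028, "dy": -0.052, "dz": -0.007, "wx": 0, "wy": 0, "wz": 0.0223}
    - {"dx": 0.028, "dy": -0.052, "dz": -0.007, "wx": 0, "wy": 0, "wz": 0.0223}

```text
time_s: 3.0
position: [0.5444, -0.1493, 0.149]
ee_rot: [-0.341, 3.123, -0.0]
wrist_force: [0.8, 0.4, 0.2]
opening: 0.0878
finger_force: 0.0
```

servo_tool:
  increments:
    - {"dx": 0, "dy": 0.0029, "dz": -0.031, "wx": 0, "wy": 0, "wz": 0}
    - {"dx": 0, "dy": 0, "dz": -0.031, "wx": 0, "wy": 0, "wz": 0}
    - {"dx": 0, "dy": 0, "dz": -0.031, "wx": 0, "wy": 0, "wz": 0}
    - {"dx": 0, "dy": 0, "dz": -0.0295, "wx": 0, "wy": 0, "wz": 0}
    - {"dx": 0, "dy": 0, "dz": 0, "wx": 0, "wy": 0, "wz": 0}
  hand: 0.6
  force: 15

```text
time_s: 3.62
position: [0.5431, -0.1452, 0.0499]
ee_rot: [0.339, -3.121, -0.003]
wrist_force: [-0.1, -0.4, 0.1]
opening: 0.0528
finger_force: 0.0
```

```bash
python3 - <<'E'
from h import *
ims=[]
for n,(x,y) in(("side",(240,190)),("top",(350,170))):
    im=vision.snapshot(n)[:,:,::-1]; cv2.imwrite(f"pics/{n}1.png",im); ims.append(cv2.resize(im[y:y+110,x:x+80] if n=="top" else im[y:y+110,x:x+120],None,fx=4,fy=4,interpolation=cv2.INTER_CUBIC))
cv2.imwrite("pics/both1.png",np.hstack(ims))
E
```

```text
(no output)
```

View pics/both1.png

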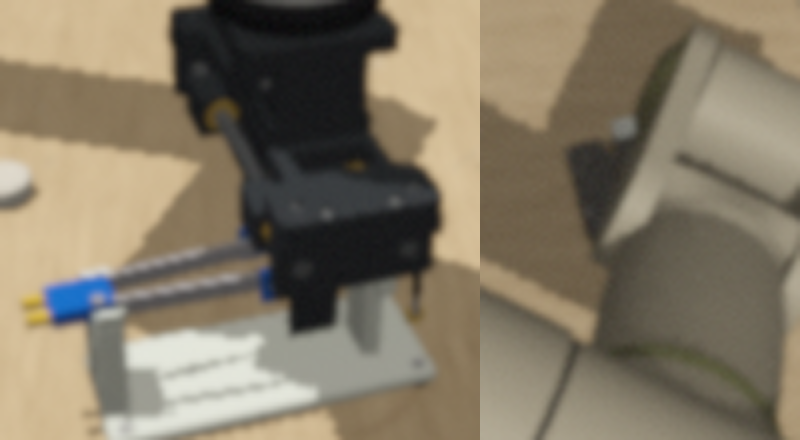

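servo_tool:
  increments:
    - {"dx": 0, "dy": 0, "dz": 0, "wx": 0, "wy": 0, "wz": 0}
    - {"dx": 0, "dy": 0, "dz": 0, "wx": 0, "wy": 0, "wz": 0}
    - {"dx": 0, "dy": 0, "dz": 0, "wx": 0, "wy": 0, "wz": 0}
    - {"dx": 0, "dy": 0, "dz": 0, "wx": 0, "wy": 0, "wz": 0}
  hand: 0.443
  force: 15

```text
time_s: 4.22
position: [0.5443, -0.1458, 0.052]
ee_rot: [-0.339, 3.122, -0.002]
wrist_force: [0.4, -0.7, 6.2]
opening: 0.0389
finger_force: 4.3
```

servo_tool:
  increments:
    - {"dx": 0, "dy": 0, "dz": 0.003, "wx": 0, "wy": 0, "wz": 0}
    - {"dx": 0, "dy": 0, "dz": 0.003, "wx": 0, "wy": 0, "wz": 0}
    - {"dx": 0, "dy": 0, "dz": 0, "wx": 0, "wy": 0, "wz": 0}

```text
time_s: 4.6
position: [0.5437, -0.1454, 0.056]
ee_rot: [0.34, -3.123, -0.0]
wrist_force: [-0.6, -0.1, -0.5]
opening: 0.0397
finger_force: 2.8
```

```bash
python3 - <<'E'
from h import *
from cell import robot
for i in range(3):
    s=robot.observe(); print(s["position"].round(4),s["ee_rot"].round(4),s["wrist_force"].round(2),s["wrist_torque"].round(3),round(s["opening"],5),round(s["finger_force"],2))
    im=vision.snapshot("side")
cv2.imwrite("pics/side2.png",im[:,:,::-1]); print(*blobs(im[:,:,::-1],(235,225,310,290),(105,110,40),(125,255,255)),sep="\n  ")
E
```

```text
[ 0.5437 -0.1454  0.056 ] [ 3.398e-01 -3.123e+00 -2.000e-04] [-0.55 -0.09 -0.49] [ 0.047 -0.003  0.013] 0.03973 2.82
[ 0.5437 -0.1454  0.0559] [ 3.397e-01 -3.123e+00 -2.000e-04] [-0.79  0.33 -0.33] [ 0.061 -0.01   0.001] 0.03901 2.82
[ 0.5437 -0.1454  0.0558] [ 3.3970e-01 -3.1229e+00 -3.0000e-04] [0.39 0.07 0.48] [ 0.063 -0.007  0.029] 0.03943 2.82
([301.0, 245.2], [300.1, 244.5, 2.8, 2.5], np.float64(4.7))
  ([306.14, 257.8], [304.5, 254.5, 4.2, 7.8], np.float64(27.0))
  ([258.86, 262.61], [251.1, 257.8, 17.0, 10.9], np.float64(128.7))
```

servo_tool:
  increments:
    - {"dx": 0, "dy": 0, "dz": 0.015, "wx": 0, "wy": 0, "wz": 0}
    - {"dx": 0, "dy": 0, "dz": 0.03, "wx": 0, "wy": 0, "wz": 0}
    - {"dx": 0, "dy": 0, "dz": 0.03, "wx": 0, "wy": 0, "wz": 0}
    - {"dx": 0, "dy": 0, "dz": 0.03, "wx": 0, "wy": 0, "wz": 0}
    - {"dx": 0, "dy": 0, "dz": 0.015, "wx": 0, "wy": 0, "wz": 0}

```text
time_s: 5.38
position: [0.5441, -0.1456, 0.1538]
ee_rot: [-0.34, 3.121, -0.002]
wrist_force: [-0.8, -0.3, -0.6]
opening: 0.0392
finger_force: 2.8
```

servo_tool:
  increments:
    - {"dx": -0.002, "dy": 0.015, "dz": 0, "wx": 0, "wy": 0, "wz": -0.007}
    - {"dx": -0.004, "dy": 0.035, "dz": 0, "wx": 0, "wy": 0, "wz": -0.016}
    - {"dx": -0.004, "dy": 0.035, "dz": 0, "wx": 0, "wy": 0, "wz": -0.016}
    - {"dx": -0.004, "dy": 0.035, "dz": 0, "wx": 0, "wy": 0, "wz": -0.016}
    - {"dx": -0.004, "dy": 0.035, "dz": 0, "wx": 0, "wy": 0, "wz": -0.016}
    - {"dx": -0.004, "dy": 0.035, "dz": 0, "wx": 0, "wy": 0, "wz": -0.016}
    - {"dx": -0.004, "dy": 0.035, "dz": 0, "wx": 0, "wy": 0, "wz": -0.016}
    - {"dx": -0.004, "dy": 0.035, "dz": 0, "wx": 0, "wy": 0, "wz": -0.016}

```text
time_s: 6.38
position: [0.5188, 0.0641, 0.151]
ee_rot: [0.045, -3.139, -0.001]
wrist_force: [0.7, -0.4, -0.4]
opening: 0.0392
finger_force: 2.8
```

servo_tool:
  increments:
    - {"dx": -0.004, "dy": 0.035, "dz": 0, "wx": 0, "wy": 0, "wz": -0.016}
    - {"dx": -0.004, "dy": 0.035, "dz": 0, "wx": 0, "wy": 0, "wz": -0.016}
    - {"dx": -0.004, "dy": 0.035, "dz": 0, "wx": 0, "wy": 0, "wz": -0.016}
    - {"dx": -0.004, "dy": 0.035, "dz": 0, "wx": 0, "wy": 0, "wz": -0.016}
    - {"dx": -0.004, "dy": 0.02, "dz": 0, "wx": 0, "wy": 0, "wz": -0.012}
    - {"dx": -0.004, "dy": 0.009, "dz": 0, "wx": 0, "wy": 0, "wz": 0}
    - {"dx": 0, "dy": 0, "dz": 0, "wx": 0, "wy": 0, "wz": 0}

```text
time_s: 7.25
position: [0.5, 0.198, 0.1515]
ee_rot: [-0.139, -3.137, 0.0]
wrist_force: [-0.0, 0.5, -0.0]
opening: 0.0393
finger_force: 2.8
```

```bash
python3 - <<'E'
from h import *
from cell import robot
ims=[]
for n,(x,y) in(("side",(240,110)),("top",(250,150))):
    im=vision.snapshot(n)[:,:,::-1]; cv2.imwrite(f"pics/{n}3.png",im); ims.append(cv2.resize(im[y:y+100,x:x+80] if n=="top" else im[y:y+100,x:x+80],None,fx=5,fy=5,interpolation=cv2.INTER_CUBIC))
cv2.imwrite("pics/both3.png",np.hstack(ims))
s=robot.observe(); print(s)
E
```

```text
{'time_s': 7.35, 'joint_pos': array([ 1.55441822e-01,  4.40092864e-01,  1.47104223e+00, -1.30875165e-04,
        1.23083903e+00, -1.32544304e+00]), 'joint_vel': array([-7.02751860e-03, -5.84068173e-04, -4.15674754e-03,  7.66559547e-04,
       -8.63602992e-05,  2.08751353e-04]), 'joint_torque': array([ 5.21531459e-01, -4.43879950e+01, -1.97398710e+01,  2.09531881e-02,
        8.24362133e-02,  6.41413702e-03]), 'position': array([0.50050224, 0.19733442, 0.1517555 ]), 'ee_rot': array([-1.41100828e-01, -3.13807272e+00,  3.09165067e-04]), 'wrist_force': array([-0.66675004,  0.41705542, -0.15272544]), 'wrist_torque': array([ 0.01921376, -0.05681501,  0.00658916]), 'finger_force': 2.8188568230325473, 'opening': 0.03855937830781107}
```

View pics/both3.png

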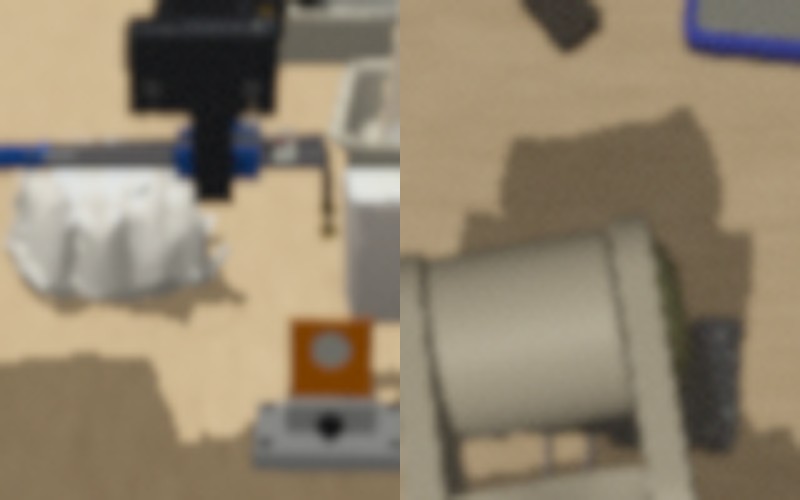

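```bash
cat >> h.py <<'E'
def loc(p,L,z=0): c,s=np.cos(p[2]),np.sin(p[2]); L=np.atleast_2d(L); return np.c_[p[0]+c*L[:,0]-s*L[:,1],p[1]+s*L[:,0]+c*L[:,1],L[:,2]+z]
E
python3 - <<'E'
from h import *
im=cv2.imread("pics/side3.png")
T=(.5003,.1975,-.0898); z=.1517+.019
print("disc R centre outer",proj("side",loc(T,[.055,-.0185,-.038],z)).round(2)," L inner",proj("side",loc(T,[.055,.0145,-.038],z)).round(2),"leg",proj("side",loc(T,[[.055,-.0165,-.033],[.055,-.0165,0]],z)).round(1).tolist())
print("heel end",proj("side",loc(T,[-.127,0,0],z)).round(1),"pad R ends",proj("side",loc(T,[[-.022,-.0195,0],[.022,-.0195,0],[0,-.0195,.009],[0,-.0195,-.009]],z)).round(1).tolist())
print("blue",*blobs(im,(235,125,310,155),(105,90,30),(125,255,255)),sep="\n ")
cv2.imwrite("pics/d3.png",cv2.resize(im[130:200,285:335],None,fx=8,fy=8,interpolation=cv2.INTER_CUBIC))
W=(.557,.189,-.09)
print("window pred",proj("side",loc(W,[[0,-.0015,.06],[-.023,-.0015,.078],[.023,-.0015,.078]])).round(1).tolist())
E
```

```text
disc R centre outer [[304.96 156.62]]  L inner [[305.14 151.89]] leg [[305.0, 154.5], [305.0, 142.3]]
heel end [[233.9 139.3]] pad R ends [[274.3, 142.3], [291.9, 142.6], [283.0, 139.0], [283.2, 145.8]]
blue
 ([286.29, 135.01], [285.6, 133.9, 2.6, 2.8], np.float64(4.2))
 ([288.28, 141.2], [285.5, 138.8, 6.6, 6.0], np.float64(33.8))
 ([276.8, 141.39], [274.6, 139.0, 5.1, 6.0], np.float64(24.6))
 ([243.24, 140.84], [238.5, 139.8, 10.5, 3.2], np.float64(29.5))
window pred [[305.8, 179.8], [297.2, 173.7], [314.4, 173.9]]
```

View pics/d3.png

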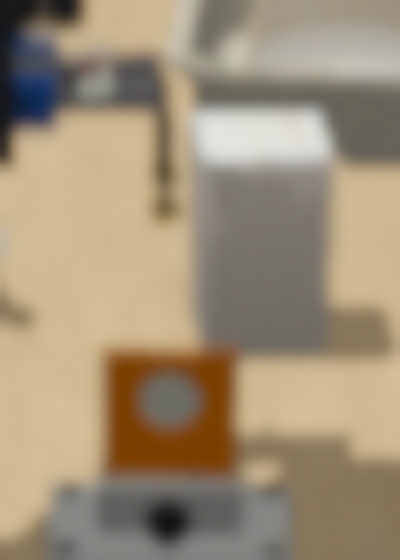

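```bash
python3 - <<'E'
from h import *
G=(.5440,-.1455,.217)
for n,p in (("top",G),("side",G)):
    print(n,"padR top",proj(n,loc(p,[0,-.017,.079])).round(2),"padL top",proj(n,loc(p,[0,.017,.079])).round(2),"redm",proj(n,loc(p,[.034,-.003,.078])).round(2),"heelend",proj(n,loc(p,[[-.127,0,.075],[-.095,0,.075]])).round(1).tolist(), "padR outer ends",proj(n,loc(p,[[-.022,-.02,.07],[.022,-.02,.07]])).round(1).tolist())
W=(.557,.1885,-.09)
print("slide top edge top-view",proj("top",loc(W,[[-.023,0,.078],[.023,0,.078]])).round(2).tolist())
box=[(a*.042,b*.03,c) for a in(-1,1) for b in(-1,1) for c in(0,.032)]
h=cv2.minAreaRect(proj("top",loc(W,box)).astype(np.float32)); print("hull",h,"obs box c",np.mean([[278.8,228.0],[281.2,199.3],[302.4,201.1],[300.0,229.8]],0), "ang", cv2.minAreaRect(np.array([[278.8,228.0],[281.2,199.3],[302.4,201.1],[300.0,229.8]],np.float32)))
print("knob tri",tri([305.61,194.46],[296.93,214.28]))
im=cv2.imread("pics/top0.png").astype(int)
for r in range(204,226,2): print(r,[tuple(im[r,c]) and int(im[r,c,2]-im[r,c,0]) for c in range(284,302)])
E
```

```text
top padR top [[406.65 212.16]] padL top [[395.68 214.81]] redm [[399.09 202.38]] heelend [[412.2, 255.1], [409.4, 244.6]] padR outer ends [[409.0, 219.4], [405.1, 205.3]]
side padR top [[315.71 254.11]] padL top [[310.09 243.59]] redm [[330.5 246.9]] heelend [[244.5, 263.1], [262.4, 259.8]] padR outer ends [[304.6, 261.3], [327.4, 256.8]]
slide top edge top-view [[288.67, 219.04], [289.91, 203.82]]
hull ((290.40478515625, 214.0800323486328), (20.049562454223633, 28.179431915283203), 4.445898532867432) obs box c [290.6  214.55] ang ((290.6000061035156, 214.5500030517578), (21.276273727416992, 28.827239990234375), 4.780211925506592)
knob tri (array([0.55505175, 0.16818098, 0.02575879]), np.float64(0.022805043118672274))
204 [2, 0, 0, 2, 4, 12, 23, 20, 6, 1, 0, 1, 1, 2, 1, 3, 8, 21]
206 [1, 1, 0, 2, 7, 27, 53, 36, 8, 2, 1, 1, 1, 0, 1, 3, 6, 21]
208 [2, 1, 1, 1, 9, 28, 51, 29, 6, 2, 0, 1, 0, 1, 0, 1, 7, 24]
210 [1, 1, 1, 4, 12, 35, 49, 22, 3, 1, 1, 1, 1, 1, 1, 3, 8, 27]
212 [0, 1, 0, 3, 18, 41, 49, 20, 3, 1, 1, 1, 2, 2, 2, 2, 8, 27]
214 [-1, 0, 2, 6, 23, 51, 52, 17, 3, 1, 3, 3, 3, 6, 4, 4, 11, 30]
216 [1, 0, 1, 8, 25, 52, 45, 13, 3, 1, 2, 1, 2, 2, 3, 7, 19, 39]
218 [1, 0, 1, 6, 24, 47, 37, 11, 3, 2, 1, 1, 1, 1, 2, 5, 20, 42]
220 [-1, 0, 0, 4, 11, 22, 15, 5, 2, 1, 1, 0, 0, 1, 0, 7, 24, 45]
222 [0, -1, 0, 2, 2, 3, 4, 2, 0, 0, 0, 0, 0, 1, 2, 6, 26, 46]
224 [1, 0, 0, 0, 0, 0, -1, -1, 0, -2, 0, 0, 0, 1, 2, 7, 29, 48]
```

servo_tool:
  increments:
    - {"dx": 0, "dy": -0.0052, "dz": 0, "wx": 0, "wy": 0, "wz": 0}
    - {"dx": 0, "dy": 0, "dz": -0.015, "wx": 0, "wy": 0, "wz": 0}
    - {"dx": 0, "dy": 0, "dz": -0.015, "wx": 0, "wy": 0, "wz": 0}
    - {"dx": 0, "dy": 0, "dz": 0, "wx": 0, "wy": 0, "wz": 0}
    - {"dx": 0, "dy": 0, "dz": 0, "wx": 0, "wy": 0, "wz": 0}

```text
time_s: 7.98
position: [0.5007, 0.1936, 0.1279]
ee_rot: [-0.141, -3.138, -0.0]
wrist_force: [-0.7, 0.3, -0.1]
opening: 0.0392
finger_force: 2.8
```

```bash
python3 - <<'E'
from h import *
from cell import robot
P=[]
for i in range(5): s=robot.observe(); P.append(s["position"]); im=vision.snapshot("side")[:,:,::-1]
cv2.imwrite("pics/side4.png",im); print(np.mean(P,0).round(4),np.std(P,0).round(4),s["ee_rot"],s["opening"],s["wrist_force"])
E
```

```text
[0.5007 0.1936 0.1281] [0.     0.     0.0001] [1.40622355e-01 3.13786595e+00 1.40022524e-04] 0.03921965613303938 [ 0.39505302 -0.1771986  -0.56562114]
```

servo_tool:
  increments:
    - {"dx": 0, "dy": 0, "dz": -0.012, "wx": 0, "wy": 0, "wz": 0}
    - {"dx": 0, "dy": 0, "dz": -0.012, "wx": 0, "wy": 0, "wz": 0}
    - {"dx": 0, "dy": 0, "dz": -0.012, "wx": 0, "wy": 0, "wz": 0}
    - {"dx": 0, "dy": 0, "dz": -0.012, "wx": 0, "wy": 0, "wz": 0}
    - {"dx": 0, "dy": 0, "dz": -0.012, "wx": 0, "wy": 0, "wz": 0}
    - {"dx": 0, "dy": 0, "dz": 0, "wx": 0, "wy": 0, "wz": 0}
    - {"dx": 0, "dy": 0, "dz": 0, "wx": 0, "wy": 0, "wz": 0}

```text
time_s: 9.1
position: [0.5007, 0.1936, 0.0801]
ee_rot: [0.141, 3.138, 0.0]
wrist_force: [-0.2, 0.5, -1.8]
opening: 0.0389
finger_force: 2.8
```

```bash
python3 - <<'E'
from h import *
from cell import robot
P=[];I=[]
for i in range(6): s=robot.observe(); P.append(s["position"]); I.append(vision.snapshot("side")[:,:,::-1].astype(float))
im=np.mean(I,0).astype(np.uint8); cv2.imwrite("pics/side5.png",im); print(np.mean(P,0).round(4),s["ee_rot"],s["opening"],s["wrist_force"])
p=np.mean(P,0); T=(p[0],p[1],-.09); z=p[2]+.019
print("disc R out",proj("side",loc(T,[.055,-.0185,-.038],z)).round(2),"L in",proj("side",loc(T,[.055,.0145,-.038],z)).round(2))
print("window obs col,row (305.75,179.46)", *blobs(im,(285,165,330,205),(5,160,60),(18,255,255),.5),sep="\n")
cv2.imwrite("pics/d5.png",cv2.resize(im[145:205,270:340],None,fx=10,fy=10,interpolation=cv2.INTER_CUBIC))
E
```

```text
[0.5007 0.1936 0.0802] [1.40726541e-01 3.13788656e+00 1.90194954e-04] 0.0390820908317257 [-0.45891135 -0.01889515 -0.8063423 ]
disc R out [[305.14 182.29]] L in [[305.3  176.95]]
window obs col,row (305.75,179.46)
([305.86, 181.7], [298.2, 174.2, 16.1, 14.6], np.float64(170.0))
```

View pics/d5.png

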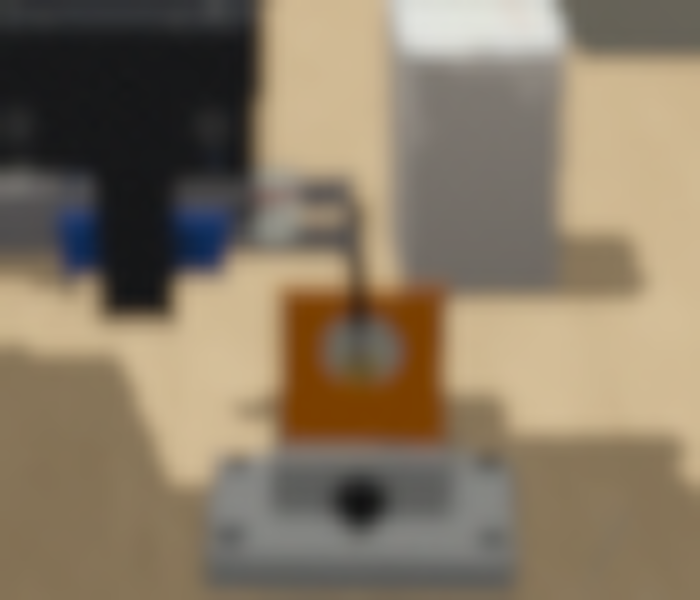

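```bash
python3 - <<'E'
from h import *
a=cv2.imread("pics/side5.png").astype(int); b=cv2.imread("pics/side3.png").astype(int)
d=(a-b)
print("sum abs diff")
for r in range(170,192): print(r,[int(np.abs(d[r,c]).sum()) for c in range(299,313)], "RminusB",[int(a[r,c,2]-a[r,c,0]) for c in range(302,311)])
# disc rows at side3
s=b
for r in range(146,162): print(r,[int(s[r,c,2]) for c in range(300,312)],[int(s[r,c,2]-s[r,c,0]) for c in range(302,311)])
E
```

```text
sum abs diff
170 [128, 130, 131, 135, 159, 220, 247, 146, 44, 6, 3, 2, 3, 2] RminusB [43, 41, 33, 32, 49, 57, 54, 39, 21]
171 [47, 46, 47, 51, 77, 151, 235, 156, 47, 7, 2, 2, 2, 0] RminusB [56, 55, 49, 40, 51, 59, 56, 45, 28]
172 [13, 11, 12, 14, 41, 115, 218, 161, 47, 6, 2, 2, 1, 2] RminusB [65, 64, 59, 47, 54, 64, 63, 56, 41]
173 [2, 3, 3, 6, 28, 91, 186, 149, 47, 6, 3, 4, 2, 0] RminusB [79, 77, 70, 55, 62, 76, 78, 75, 65]
174 [1, 1, 0, 3, 18, 61, 136, 114, 37, 6, 3, 2, 1, 3] RminusB [97, 92, 81, 61, 67, 87, 94, 93, 89]
175 [3, 1, 1, 10, 9, 43, 98, 88, 28, 6, 1, 0, 2, 3] RminusB [115, 107, 88, 60, 62, 88, 103, 108, 112]
176 [2, 1, 0, 7, 9, 38, 97, 86, 30, 6, 1, 1, 0, 1] RminusB [110, 88, 64, 39, 38, 61, 80, 103, 121]
177 [1, 3, 6, 3, 7, 37, 89, 76, 25, 5, 2, 3, 2, 1] RminusB [85, 55, 33, 17, 17, 29, 47, 75, 109]
178 [3, 1, 1, 2, 7, 30, 66, 54, 19, 4, 0, 0, 2, 0] RminusB [65, 34, 16, 9, 9, 13, 26, 51, 88]
179 [3, 2, 2, 2, 6, 25, 53, 44, 16, 5, 3, 4, 0, 3] RminusB [58, 26, 14, 12, 12, 14, 17, 35, 73]
180 [2, 2, 3, 2, 12, 34, 63, 56, 27, 9, 2, 2, 2, 1] RminusB [58, 30, 24, 24, 25, 24,
[... 2012 characters left out ...]
, 204, 189, 157, 125, 142, 172, 177, 160, 148, 139] [60, 61, 59, 50, 55, 57, 47, 29, 17]
156 [208, 208, 204, 190, 158, 131, 144, 169, 175, 160, 146, 139] [60, 62, 61, 57, 59, 58, 46, 29, 17]
157 [208, 207, 205, 196, 176, 164, 171, 184, 180, 161, 145, 138] [60, 61, 63, 63, 62, 58, 48, 30, 18]
158 [207, 207, 206, 202, 196, 192, 195, 197, 186, 162, 144, 136] [60, 61, 62, 62, 61, 58, 48, 31, 17]
159 [207, 207, 206, 206, 204, 205, 206, 202, 188, 161, 142, 133] [61, 61, 61, 61, 60, 56, 48, 31, 17]
160 [207, 207, 207, 207, 207, 208, 208, 204, 189, 161, 139, 129] [61, 61, 60, 61, 59, 57, 49, 31, 17]
161 [207, 207, 207, 207, 208, 208, 209, 204, 188, 160, 138, 127] [60, 60, 61, 60, 60, 57, 48, 31, 17]
```

servo_tool:
  increments:
    - {"dx": 0.0003, "dy": -0.0002, "dz": -0.0015, "wx": 0, "wy": 0, "wz": 0}
    - {"dx": 0, "dy": 0, "dz": 0, "wx": 0, "wy": 0, "wz": 0}
    - {"dx": 0, "dy": 0, "dz": 0, "wx": 0, "wy": 0, "wz": 0}

```text
time_s: 9.78
position: [0.5008, 0.1934, 0.0787]
ee_rot: [-0.141, -3.138, 0.0]
wrist_force: [-0.6, -0.2, -0.2]
opening: 0.039
finger_force: 2.8
```

servo_tool:
  increments:
    - {"dx": 0, "dy": 0, "dz": 0, "wx": 0, "wy": 0, "wz": 0}
    - {"dx": 0, "dy": 0, "dz": 0, "wx": 0, "wy": 0, "wz": 0}
    - {"dx": 0, "dy": 0, "dz": 0, "wx": 0, "wy": 0, "wz": 0}
  hand: 0.39
  force: 15

```text
time_s: 10.15
position: [0.5008, 0.1934, 0.0787]
ee_rot: [-0.141, -3.138, 0.0]
wrist_force: [0.5, 0.2, 0.1]
opening: 0.0346
finger_force: 4.3
```

servo_tool:
  increments:
    - {"dx": 0, "dy": 0, "dz": 0, "wx": 0, "wy": 0, "wz": 0}
    - {"dx": 0, "dy": 0, "dz": 0, "wx": 0, "wy": 0, "wz": 0}
    - {"dx": 0, "dy": 0, "dz": 0, "wx": 0, "wy": 0, "wz": 0}
    - {"dx": 0, "dy": 0, "dz": 0, "wx": 0, "wy": 0, "wz": 0}
  hand: 0.341
  force: 15

```text
time_s: 10.65
position: [0.5008, 0.1934, 0.0788]
ee_rot: [-0.141, -3.138, 0.0]
wrist_force: [-0.8, 0.2, -1.4]
opening: 0.03
finger_force: 6.0
```

```bash
python3 - <<'E'
from h import *
from cell import robot
P=[];I=[];O=[];F=[];W=[]
for i in range(10): s=robot.observe(); P.append(s["position"]); O.append(s["opening"]);F.append(s["finger_force"]);W.append(s["wrist_force"]);I.append(vision.snapshot("side")[:,:,::-1].astype(float))
im=np.mean(I,0).astype(np.uint8); cv2.imwrite("pics/side6.png",im); print(np.mean(P,0).round(4),s["ee_rot"],np.mean(O),np.std(O),np.mean(F),np.mean(W,0).round(2))
cv2.imwrite("pics/d6.png",cv2.resize(im[155:200,280:325],None,fx=13,fy=13,interpolation=cv2.INTER_CUBIC))
p=np.mean(P,0);T=(p[0],p[1],-.09);z=p[2]+.019
print("disc R out",proj("side",loc(T,[.055,-.0105,-.038],z)).round(2)); 
E
```

```text
[0.5008 0.1934 0.0787] [-1.40768624e-01 -3.13842313e+00  3.11125218e-05] 0.03004318761560313 0.00021928680716796803 5.969788930378854 [-0.11 -0.1  -0.79]
disc R out [[305.21 181.5 ]]
```

View pics/d6.png

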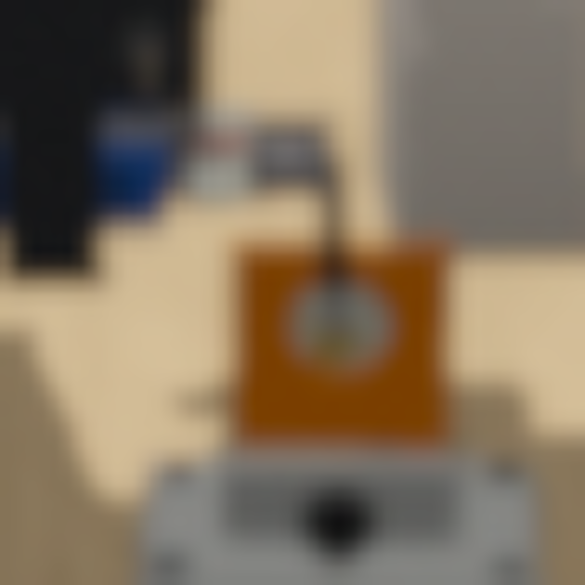

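```bash
python3 -c "
from cell import order
print(order.job_done())"
```

```text
the job is handed in; nothing more can be done
None
```

The job is handed in: the tweezers are held in the air at a measured finger opening of 30.0 mm, which is the red mark (14 mm gap). The discs hang on either side of the slide, within about 1 mm of the middle of the window, the wrist force reads about zero, and about 11 s were used. I confirmed the gap from the opening and the 6 N pad force, because the pointer itself was too blurred to read in the camera view.

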